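Slide a paint test plate under the spring clip

ROBOT

A 7-joint arm with a two-finger parallel gripper is mounted at the origin on a cart in front of the work surface, level with it; the furniture and walls round the work are solid. World frame = base frame: x ahead of the robot, y to its left, z up, the work surface at z = 0. Lengths are in m, angles in rad, forces in N, time in s.
With the tool pointing down it reaches from about 0.4 to 0.85 m from the base axis. Payload 10.4 kg.
Tool frame: the origin (TCP) lies midway between the tips of the shut fingers; the grasp point (between the pads) lies 19 mm behind it; z points along the fingers, y is the line along which they close (so a half turn about z gives the same grasp; the last joint's range is limited). The gripper opens to 85 mm and grips with 20 to 120 N. Pads are 22 mm wide; open, the fingers measure 114 mm over their backs; the gripper's body (76 mm by 85 mm) begins 54 mm behind the grasp point. The pads swing forward as they close: fully open they stand 13 mm farther back than shut.
Start: joints at [-1.212, 0.332, -0.065, 1.46, 0.022, 1.35, -0.088], TCP at [0.233, 0.58, 0.231] pointing down, gripper open.
Joint ranges: [-2.6, 2.6], [-0.5, 2.12], [-1.47, 1.34], [0.16, 2.42], [-1.27, 4.41], [0.06, 2.06], [-2.6, 2.6]. Speed limits (rad/s): [2.22, 2.22, 2.79, 2.79, 3.14, 3.14, 3.14].

INTERFACE

Orientations are given as a unit quaternion [x, y, z, w].
In Python, from workcell import get_obs, camera, camera_params, hand_in gives the robot as it stands.
- The arm moves only by the tool carry_out, never from a script. Its argument "commands" is a list that holds one entry, the list of rows, each a list of 6 numbers: the shift along the tool's x, y, z in units of 40 mm (1.0 is 40 mm), then the turn, a rotation vector about the tool's x, y, z in units of 6 degrees (1.0 is 6 degrees). In form: [[[x, y, z, ax, ay, az], ...]]. A call has 1 to 20 rows; each row shifts and turns the commanded pose from where the row before left it, along the tool's axes as they then stand; what a row does not reach is not made up. A row lasts 1/12 s, in which the tool goes at most 41.7 mm and 7.16 degrees, less where a joint would pass 70% of its speed; a pose out of reach is approached as far as the arm can. A call is refused whole if a number of a shift passes 1 or a number of a turn 1, either way. A call with a gripper value outside its range is refused whole. "hand" is the closure, from -1 (fully open) to 1 (shut), set as the call begins (left out, the last holds). The fingers move at their own pace and stop on an object; "force" is the grip in N (left out, the last holds). Time passes only in rows, so rows that do not move let the fingers close. It gives the time, the measured TCP pose, the force, the opening and the grip force at its end, in the units of the state.
- get_obs(): the state, without advancing time (a new reading comes with each control period).
- camera(name): name is "scene" or "top" or "wrist"; returns the picture (480x640x3 uint8, red, green, blue); there is no depth.
- camera_params(name): a dict with "mtx" (3x3 intrinsics, pixels), "R" (3x3) and "t" (3): a world point X has camera coordinates R X + t. Camera axes: x right, y down, z forward; pixel columns grow to the right and rows downward; lengths in m; the calibration is good to about 2 mm. A picture is of the moment at which its call begins: read the wrist's pose just before it. camera_params takes no time and is no camera call; for the wrist camera it gives the pose at the moment of the call.
- hand_in(): hands the job in; it is judged then, once.
The state is a dict: "clock": time; "joint_pos": joint angles; "joint_velocities": joint speeds; "tau": joint torques, N m; "position": TCP position; "ee_rot": TCP orientation; "ft_force": force on the tool from outside, world axes, zero at the start; "torque": the same for the moment, N m; "grip_width": opening from 0.0 (shut) to 1.0 (fully open); "grasp_force": force on a finger pad.
Only numpy, scipy, OpenCV 4.12 (cv2) and the standard library are available. Lean on these libraries where they do the work, as an engineer would, in place of code of your own. Each camera call takes 0.05 s, during which the arm holds its last target. There are 200 camera calls.

TASK

Load the test plate into its holder: press the long thumb pad of the spring clip down with one fingertip and keep it down while the other fingertip pushes the plate by its upturned tail along the lane, under the raised foot of the clip, right up to the stop. Then let go, so that the clip comes down on the plate. Only push the plate, never lift or tip it, and leave the tape roll, the dropper bottle and the spreader where they are.

Things in the scene. Friction and masses are not known exactly. Their poses are not given: they have to be found in the camera images.
- holder: Dark steel holder fixed to the bench. Origin: on the bench, under the lane's centre line. x runs along the lane from its open mouth (x -100 mm) to the stop, y across toward the clip's thumb pad, z up. Base plate x -100..100, y -34..80, 8 mm thick; its top is the lane's floor. Rails 6 mm high, 51 mm apart inside, guide the plate. The clip is one rigid lever on a shaft along x at y 40, z 22 mm (cheeks up to z 28).
- stop (a point): Middle of the stop block's face at the lane's far end, at floor height: holder x 88, y 0, z 8 mm. The block is 18 mm high above the floor. The plate is home when its front end meets this face; its origin is then at holder x 46, y 0 mm.
- clip_foot (a point): Middle of the underside of the clip's foot, a block over the lane at holder x 40..78, y -6..6 mm; at rest 1.5 mm above the lane's floor (z 9.5 mm), so that it blocks the plate. Its arm (holder x 41..77, y -6..42 mm) reaches up to z 28 mm at rest and 45 mm raised.
- clip_pad (a point): Middle of the top face of the clip's thumb pad, at holder x -44, y 65 mm, z about 31 mm at rest. The pad is flat, 108 mm along x (holder x -98..10), about 34 mm wide (holder y 49..82); at rest it slopes up outward by 0.2 rad, pressed by 0.2 rad it is level. It may be pressed anywhere along its length and the fingertip may slide along it.
- clip (a joint): Angle of the clip, rad: 0 at rest, grows as the pad goes down, to 0.4 at the end of travel (pad middle at z about 20 mm). From 0.17 up (pad middle at z about 27 mm or lower) the plate passes under the foot. It springs back when let go: about 3 N at the pad to start, 6 N to bottom. Resting on the plate it reads about 0.13.
- plate: Loose flat bright steel test plate with a white patch, 84 x 48 x 6 mm, about 0.12 kg, on the lane's floor between the rails. Origin: centre of its underside; x along its length, front end at +42 mm; z up. Its rear end (x -42..-38) is turned up into a tail 44 mm wide, top 28 mm above the underside (36 mm above the bench). It starts outside the foot, origin at holder x -30..-10 mm.
- tape: Small black tape roll, 50 mm across, 19 mm high, lying flat beside the holder's -y side. Origin: centre of its underside. Leave it alone.
- dropper: Small upright blue dropper bottle with a white cap, 33 mm across, 85 mm high, beside the holder's -y side. Origin: centre of its underside. Leave it alone.
- spreader: Flat yellow plastic spreader, 82 x 99 x 10 mm, lying beside the holder's +y side. Origin: centre of its underside. Leave it alone.

How it is judged:
By the outcome, as a careful person would: the job done as asked, in the order asked, and still so for the second after the job is handed in, with the robot touching nothing.
It also fails if it takes over 38 s, if anything falls off the work surface, if the arm or the gripper's body presses on something with over 40 N, if the wrist force passes 120 N, or if a joint passes its speed limit or range.

## Working session

There is one attempt and no reset: what is moved stays moved. The work goes in short steps, Python scripts to look and compute and a tool call to move; the robot and the scene stay as the last step left them, time stands still between calls to the robot, and variables do not carry over. Pictures are saved under pics/ and viewed, at most 10 in all, crops included, and the job is handed in when it is done.

Besides the shell and the picture viewer there is one more tool, called after "Emit:" by a JSON object that holds its "op" and its "data", one argument or row to a line. carry_out: Moves the arm, as the interface text tells. Its arguments: {"type":"object","properties":{"commands":{"type":"array"},"hand":{"type":"number"},"force":{"type":"number"}},"required":["commands"]}

```bash
mkdir -p pics; ls
python3 - <<'E'
from workcell import *
import cv2
o=get_obs();print({k:o[k] for k in('clock','position','ee_rot','ft_force','grip_width')})
for n in('scene','top'):
    cv2.imwrite(f'pics/{n}0.png',camera(n)[:,:,::-1]);p=camera_params(n);print(n,p['mtx'].tolist(),(-p['R'].T@p['t']).round(3),p['R'].round(3).tolist())
E
```

```text
pics
{'clock': 0.0, 'position': array([0.23275517, 0.57964994, 0.23052176]), 'ee_rot': array([ 1.89745986e-01,  9.81832963e-01, -6.95191906e-04, -1.03244945e-04]), 'ft_force': array([ 1.18519862,  0.38262132, -0.38936451]), 'grip_width': 0.9961302185068356}
scene [[434.09790657347077, 0.0, 326.3608134535266], [0.0, 434.09790657347077, 246.47431853430044], [0.0, 0.0, 1.0]] [ 0.21  -0.553  0.469] [[0.814, -0.581, -0.01], [-0.292, -0.394, -0.871], [0.503, 0.712, -0.491]]
top [[459.57797250153726, 0.0, 314.58714483520214], [0.0, 459.57797250153726, 237.8306521705799], [0.0, 0.0, 1.0]] [0.574 0.058 0.891] [[-0.001, -1.0, 0.023], [-0.996, -0.001, -0.089], [0.089, -0.023, -0.996]]
```

View pics/scene0.png

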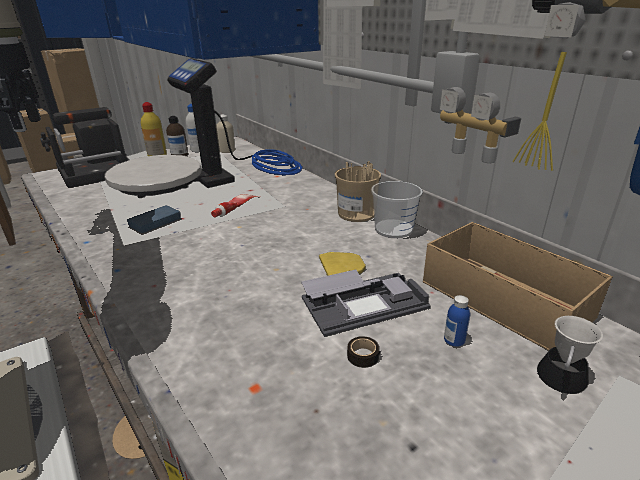

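View pics/top0.png

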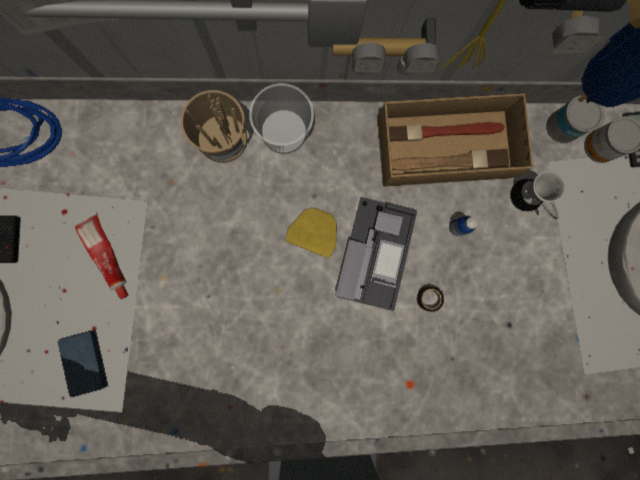

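The holder is at about (377,253) in the top view, with its mouth toward the robot, its thumb pad on the left and its stop at the top. The tape is at (431,298), the dropper at (463,223) and the spreader at (315,232).

```bash
cat > h.py <<'E'
import numpy as np, cv2
from workcell import *
from scipy.spatial.transform import Rotation as Ro
def ray(p,uv):
    d=p['R'].T@np.linalg.solve(p['mtx'],[uv[0],uv[1],1.]); return -p['R'].T@p['t'],d
def onplane(p,uv,z):
    c,d=ray(p,uv); return c+d*(z-c[2])/d[2]
def two(p1,u1,p2,u2):
    c1,d1=ray(p1,u1);c2,d2=ray(p2,u2)
    s=np.linalg.lstsq(np.c_[d1,-d2],c2-c1,rcond=None)[0]
    a,b=c1+s[0]*d1,c2+s[1]*d2; return (a+b)/2,np.linalg.norm(a-b)
def proj(p,X):
    c=p['R']@np.asarray(X)+p['t']; u=p['mtx']@c; return u[:2]/u[2]
def delta(pos,yaw):
    # needed move in tool axes to reach pos with tool down, tool y along yaw+90deg (or its opposite)
    o=get_obs();R=Ro.from_quat(o['ee_rot']); 
    y=np.array([-np.sin(yaw),np.cos(yaw),0]); 
    if y@R.as_matrix()[:,1]<0:y=-y
    z=np.array([0,0,-1.]); T=Ro.from_matrix(np.c_[np.cross(y,z),y,z])
    print('tool-axis shift mm',(R.inv().apply(np.asarray(pos)-o['position'])*1e3).round(1),'turn deg',np.degrees((R.inv()*T).as_rotvec()).round(2))
    print('tool x,y axes now',R.as_matrix()[:,0].round(3),R.as_matrix()[:,1].round(3),'pos',o['position'].round(4),'F',o['ft_force'].round(1),'t',o['clock'],'w',o['grip_width'])
E
python3 - <<'E'
from h import *
p=camera_params('top')
im=cv2.imread('pics/top0.png');cv2.imwrite('pics/topc.png',cv2.resize(im[188:318,325:480],None,fx=5,fy=4.6,interpolation=cv2.INTER_CUBIC)[:598])
for u in((363,198),(340,298),(393,309),(416,207)):print(onplane(p,u,.008).round(4))
A,B,C,D=[onplane(p,u,.008)[:2] for u in((363,198),(340,298),(393,309),(416,207))]
e=(A-B)+(D-C);yaw=np.arctan2(e[1],e[0]);c=(A+B+C+D)/4;print('yaw',np.degrees(yaw),c)
ex=np.array([np.cos(yaw),np.sin(yaw)]);ey=np.array([-ex[1],ex[0]]);o=c-.023*ey;print('origin',o)
delta([*(o-.06*ex),.25],yaw)
w=camera_params('wrist');print(w['mtx'][0,0],(-w['R'].T@w['t']).round(3),w['R'].round(2).tolist())
E
```

```text
[ 0.7309 -0.0563  0.008 ]
[ 0.5375 -0.0102  0.008 ]
[ 0.5165 -0.1115  0.008 ]
[ 0.7134 -0.1598  0.008 ]
yaw -13.605775613387031 [ 0.62455894 -0.08446026]
origin [ 0.61914842 -0.10681482]
tool-axis shift mm [-555.  -501.8  -18.7] turn deg [-0.08 -0.   -8.27]
tool x,y axes now [-0.928  0.373 -0.   ] [ 0.373  0.928 -0.001] pos [0.2328 0.5797 0.2306] F [ 0.4 -0.4  0.9] t 0.1 w 1.0012001709260083
354.1182749412526 [0.161 0.607 0.373] [[0.37, 0.93, -0.0], [0.89, -0.35, 0.3], [0.28, -0.11, -0.95]]
```

View pics/topc.png

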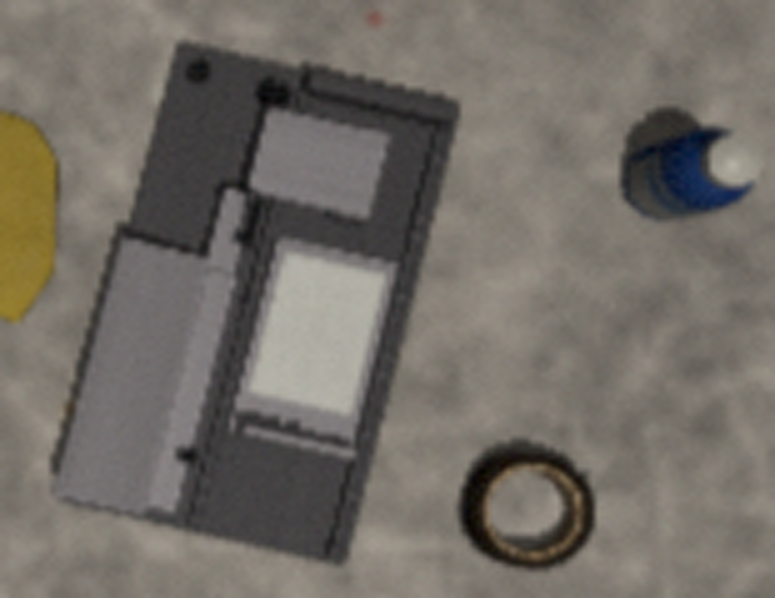

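The crop shows the plate patch at (320,330), the upturned tail at (297,443) and the long pad on the left. I'll move above the tail with the fingers partly closed for a closer look.

Emit:
{"op": "carry_out", "data": {
  "commands": [
    [[-0.73,-0.62,0,0,0,0],[-0.73,-0.62,0,0,0,0],[-0.73,-0.62,0,0,0,0],[-0.73,-0.62,0,0,0,0],[-0.73,-0.62,0,0,0,0],[-0.73,-0.62,0,0,0,0],[-0.73,-0.62,0,0,0,0],[-0.73,-0.62,0,0,0,0],[-0.73,-0.62,0,0,0,0],[-0.73,-0.62,0,0,0,0],[-0.73,-0.62,0,0,0,0],[-0.73,-0.62,0,0,0,0],[-0.73,-0.62,0,0,0,0],[-0.73,-0.62,0,0,0,0],[-0.73,-0.62,0,0,0,0],[-0.73,-0.62,0,0,0,0],[-0.73,-0.62,0,0,0,0],[-0.73,-0.62,0,0,0,0],[-0.73,-0.62,0,0,0,0]]
  ],
  "hand": -0.22
}}

```text
clock: 1.68
position: [0.5726, -0.0656, 0.2312]
ee_rot: [0.19, 0.982, 0.0, -0.0]
ft_force: [0.5, 1.7, 0.5]
grip_width: 0.613
grasp_force: 0.0
```

Emit:
{"op": "carry_out", "data": {
  "commands": [
    [[0,0,0,0,0,-0.7],[0,0,0,0,0,-0.7],[0,0,0,0,0,0],[0,0,0,0,0,0]]
  ]
}}

```text
clock: 2.02
position: [0.572, -0.0638, 0.2309]
ee_rot: [0.118, 0.993, 0.0, -0.0]
ft_force: [-1.1, -0.0, 0.0]
grip_width: 0.608
grasp_force: 0.0
```

Run:
```python
from h import *
import pickle
delta([.56,-.06,.23],np.radians(-13.6))
p=camera_params('wrist');im=camera('wrist')[:,:,::-1];cv2.imwrite('pics/w1.png',im);pickle.dump(p,open('w1.pkl','wb'))
print((-p['R'].T@p['t']).round(3))
```

```text
tool-axis shift mm [12.5  0.8  0.9] turn deg [ 0.   -0.04  0.01]
tool x,y axes now [-0.972  0.235  0.001] [0.235 0.972 0.   ] pos [ 0.572  -0.0638  0.2309] F [-1.1 -0.   0. ] t 2.0167 w 0.6076322536106067
[ 0.497 -0.047  0.374]
```

View pics/w1.png

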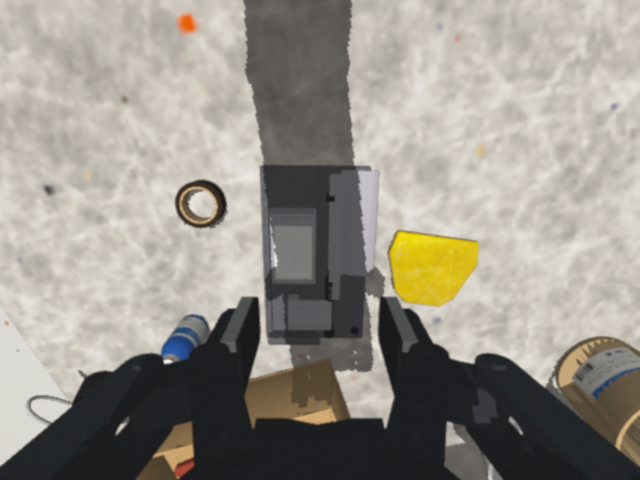

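The wrist view shows the mouth edge at row 167, the base's left edge from (262,167) to (268,345), the tail at about (292,213), the pad at (352,220) and the fingertips at (240,320) and (395,320). I'll enlarge it for exact pixels.

Run:
```python
from h import *
im=cv2.imread('pics/w1.png')[155:355,250:390]
im=cv2.convertScaleAbs(im,alpha=1.8,beta=10)
im=cv2.rotate(im,cv2.ROTATE_90_CLOCKWISE)
cv2.imwrite('pics/w1c.png',cv2.resize(im,None,fx=4,fy=4,interpolation=cv2.INTER_CUBIC))
```

```text
(no output)
```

View pics/w1c.png

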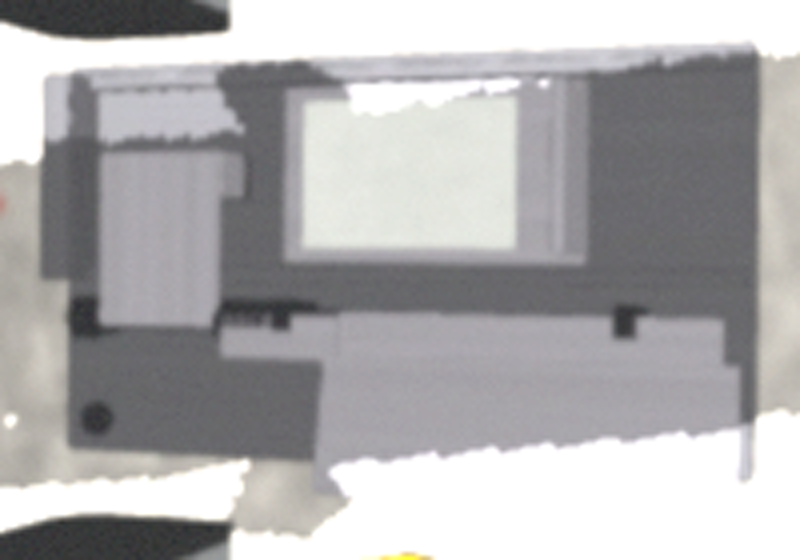

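Run:
```python
from h import *
import pickle
p=pickle.load(open('w1.pkl','rb'));t=camera_params('top')
f=lambda c,r:(250+r/4-.4,155+199-c/4+.4)
g=lambda c,r:(325+c/5-.4,188+r/4.6-.4)
M=onplane(p,f(757,48),.008);Fa=onplane(p,f(68,447),.008)
v=(Fa-M)[:2]; yaw=np.arctan2(v[1],v[0])-np.arctan2(114,200);print('yaw from diag',np.degrees(yaw),'len',np.hypot(*v),'exp',np.hypot(.2,.114))
a,b=onplane(p,f(740,364),.03),onplane(p,f(320,362),.03);e=(b-a);print('pad edge yaw',np.degrees(np.arctan2(e[1],e[0])))
a,b=onplane(p,f(287,90),.014),onplane(p,f(285,264),.014);e=b-a;print('plate front yaw',np.degrees(np.arctan2(-e[0],e[1])),np.hypot(*e[:2]))
a,b=onplane(p,f(585,265),.014),onplane(p,f(285,264),.014);e=b-a;print('plate side yaw',np.degrees(np.arctan2(e[1],e[0])))
At=onplane(t,g(180,45),.008);Ct=onplane(t,g(345,562),.008);print('mouth corner w/top',M.round(4),Ct.round(4),'far corner',Fa.round(4),At.round(4))
print('2-view heights: mouth corner',two(p,f(757,48),t,g(345,562)),'far',two(p,f(68,447),t,g(180,45)))
print('tail top 2-view (y- end, y+ end)',two(p,f(560,88),t,g(354,455)),two(p,f(560,262),t,g(240,428)))
print('pad outer mouth corner',two(p,f(745,478),t,g(55,497)))
yaw=np.radians(-13.6)
for nm,(M_,F_) in dict(w=(M,Fa),t=(Ct,At)).items():
    ex=np.array([np.cos(yaw),np.sin(yaw)]);ey=np.array([-ex[1],ex[0]])
    o=((M_[:2]+.1*ex+.034*ey)+(F_[:2]-.1*ex-.08*ey))/2;print(nm,'origin',o.round(4))
    h=lambda X:(np.array([ex,ey])@(X[:2]-o)*1e3).round(1)
    print(' plate front mid',h((onplane(p,f(287,90),.014)+onplane(p,f(285,264),.014))/2),'tail rear bottom',h(onplane(p,f(587,175),.008)),'tail top',h(onplane(p,f(565,175),.036)))
    print(' TCP now',h(get_obs()['position']))
```

```text
yaw from diag -14.778052852862304 len 0.2265946532310116 exp 0.23020860105565127
pad edge yaw -12.8047307161051
plate front yaw -14.280206648826727 0.04796091856156629
plate side yaw -13.914117231333767
mouth corner w/top [ 0.5142 -0.1111  0.008 ] [ 0.515  -0.1126  0.008 ] far corner [ 0.7331 -0.0528  0.008 ] [ 0.7321 -0.0517  0.008 ]
2-view heights: mouth corner (array([ 0.51454173, -0.11280572,  0.00282564]), np.float64(0.001584665052178401)) far (array([ 0.73196712, -0.05214387,  0.00946779]), np.float64(0.0013630577242872038))
tail top 2-view (y- end, y+ end) (array([ 0.55966182, -0.1098955 ,  0.03980034]), np.float64(0.0011977688168409736)) (array([ 0.57051157, -0.0689626 ,  0.03501124]), np.float64(0.00019700317360537615))
pad outer mouth corner (array([ 0.54282431, -0.0036564 , -0.00318164]), np.float64(0.0031856845799661526))
w origin [ 0.6182 -0.1043]
 plate front mid [27.1 -0.7] tail rear bottom [-55.9   0.1] tail top [-56.2   2.1]
 TCP now [-54.6  28.7]
t origin [ 0.6181 -0.1045]
 plate front mid [27.2 -0.5] tail rear bottom [-55.8   0.3] tail top [-56.1   2.3]
 TCP now [-54.5  28.9]
```

Holder yaw is about -14°, the plate origin is at holder x ≈ -14.5, and the tail's rear face is at x ≈ -56. I'll descend to just above, with finger B behind the tail (x -80) and finger A over the pad.

Emit:
{"op": "carry_out", "data": {
  "commands": [
    [[0.32,0.03,0.3,0,0,-0.07],[0.32,0,0.5,0,0,0],[0,0,0.6,0,0,0],[0,0,0.6,0,0,0],[0,0,0.6,0,0,0],[0,0,0.6,0,0,0],[0,0,0.5,0,0,0],[0,0,0.4,0,0,0],[0,0,0.2,0,0,0],[0,0,0,0,0,0],[0,0,0,0,0,0],[0,0,0,0,0,0]]
  ]
}}

```text
clock: 3.07
position: [0.5483, -0.0568, 0.0605]
ee_rot: [0.114, 0.993, 0.0, 0.001]
ft_force: [0.2, 0.2, -0.1]
grip_width: 0.611
grasp_force: 0.0
```

Run:
```python
from h import *
yaw=np.radians(-14);ex=np.array([np.cos(yaw),np.sin(yaw)]);ey=np.array([-ex[1],ex[0]]);o=np.array([.6182,-.1044])
a=camera('wrist')[:,:,::-1];b=camera('scene')[:,:,::-1]
cv2.imwrite('pics/w2.png',np.hstack([cv2.resize(a,(480,360)),np.zeros((360,1,3),np.uint8),cv2.resize(b[220:360,260:380+0],(309,360))]))
s=get_obs();print((np.array([ex,ey])@(s['position'][:2]-o)*1e3).round(1),s['position'][2],s['ft_force'],s['grip_width'])
```

```text
[-79.3  29.3] 0.060443914919169284 [ 0.09848174 -0.28599856 -0.04066479] 0.6070262925504444
```

View pics/w2.png

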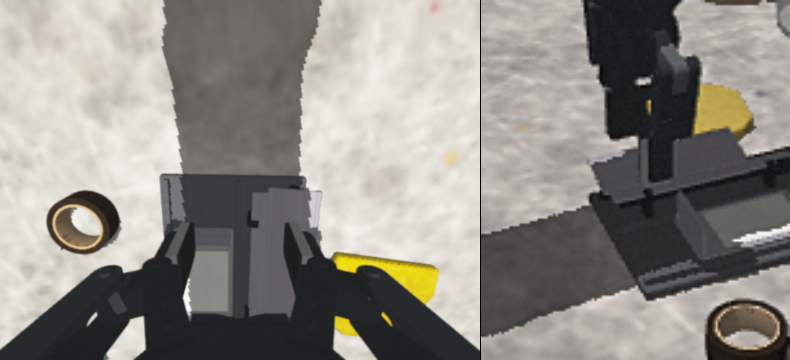

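The left panel shows fingertip B over the lane at (190,225) and A over the pad at (295,225). In the right panel the tip is clear behind the tail. Next I'll press down in steps.

Emit:
{"op": "carry_out", "data": {
  "commands": [
    [[0,0,0.25,0,0,0],[0,0,0.25,0,0,0],[0,0,0.2,0,0,0],[0,0,0,0,0,0],[0,0,0,0,0,0]]
  ]
}}

```text
clock: 3.58
position: [0.5469, -0.057, 0.0304]
ee_rot: [0.114, 0.994, -0.0, -0.001]
ft_force: [0.1, 0.5, 0.6]
grip_width: 0.615
grasp_force: 0.0
```

Emit:
{"op": "carry_out", "data": {
  "commands": [
    [[0,0,0.1,0,0,0],[0,0,0,0,0,0],[0,0,0,0,0,0]]
  ]
}}

```text
clock: 3.83
position: [0.5476, -0.057, 0.0273]
ee_rot: [0.114, 0.994, 0.0, 0.0]
ft_force: [-0.2, 0.3, -0.1]
grip_width: 0.611
grasp_force: 0.0
```

Emit:
{"op": "carry_out", "data": {
  "commands": [
    [[0,0,0.1,0,0,0],[0,0,0,0,0,0],[0,0,0,0,0,0]]
  ]
}}

```text
clock: 4.08
position: [0.5482, -0.0564, 0.0237]
ee_rot: [0.114, 0.994, 0.0, 0.001]
ft_force: [-0.8, 1.7, 5.4]
grip_width: 0.611
grasp_force: 2.7
```

Emit:
{"op": "carry_out", "data": {
  "commands": [
    [[0,0,0.1,0,0,0],[0,0,0.08,0,0,0],[0,0,0,0,0,0],[0,0,0,0,0,0],[0,0,0,0,0,0]]
  ]
}}

```text
clock: 4.5
position: [0.5487, -0.0558, 0.0183]
ee_rot: [0.113, 0.994, 0.001, 0.001]
ft_force: [-8.3, 4.7, 26.0]
grip_width: 0.61
grasp_force: 13.0
```

Run:
```python
from h import *
yaw=np.radians(-14);ex=np.array([np.cos(yaw),np.sin(yaw)]);ey=np.array([-ex[1],ex[0]]);o=np.array([.6182,-.1044])
a=camera('wrist')[:,:,::-1];b=camera('scene')[:,:,::-1]
cv2.imwrite('pics/s3.png',cv2.resize(b[240:340,280:440],(800,500),interpolation=cv2.INTER_CUBIC))
s=get_obs();print((np.array([ex,ey])@(s['position'][:2]-o)*1e3).round(1),s['position'][2],s['ft_force'],s['grip_width'])
```

```text
[-79.2  30.4] 0.01835916856289528 [-7.08855434  4.71454509 26.24312113] 0.609705911091362
```

View pics/s3.png

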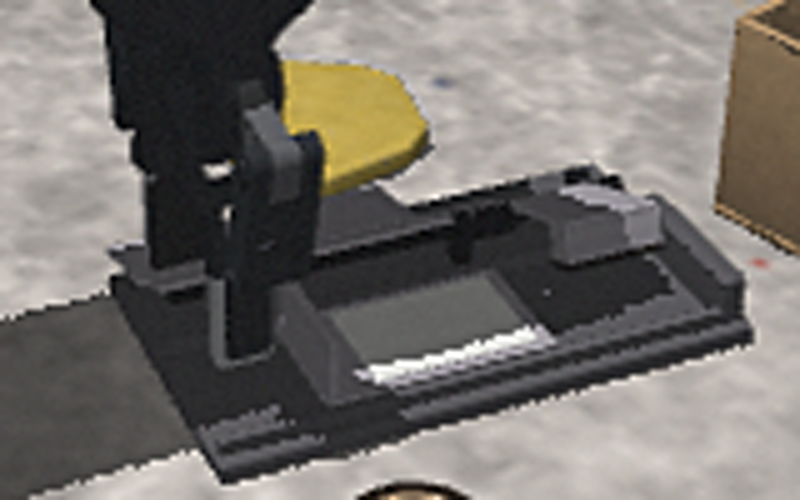

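The picture shows finger B's tip at crop (240,360), short of the tail (275–335, 280–400), and the foot raised at (600,220). The force of 26 N is higher than expected, so I'll check the tip height.

Run:
```python
from h import *
yaw=np.radians(-14);ex=np.array([np.cos(yaw),np.sin(yaw)]);ey=np.array([-ex[1],ex[0]]);o=np.array([.6182,-.1044])
p=camera_params('scene')
def q(x,y,z):
    w=o+ex*x/1e3+ey*y/1e3; u=proj(p,[*w,z/1e3]); return ((u-[280,240])*5).round(0)
for n,X in dict(mouth=(-100,-34,8),tailbot=(-56,-22,8),tailtop=(-56,-22,36),tailtop2=(-56,22,36),footIn0=(40,-6,9.5),footIn1=(40,-6,21),foottop=(40,-6,28),foottopr=(40,-6,45)).items(): print(n,q(*X))
for z in(8,16,24):print('B tip',z,[q(x,y,z) for x,y in((-90,-10),(-68,-10),(-90,4))],'A outer',q(-90,56,z))
s=get_obs();print(s['ee_rot'],s['torque'],s['ft_force'],s['joint_pos'].round(3))
```

```text
mouth [219. 472.]
tailbot [331. 416.]
tailtop [332. 348.]
tailtop2 [279. 274.]
footIn0 [564. 318.]
footIn1 [566. 291.]
foottop [567. 275.]
foottopr [571. 234.]
B tip 8 [array([221., 419.]), array([283., 403.]), array([206., 394.])] A outer [153. 308.]
B tip 16 [array([221., 400.]), array([283., 384.]), array([206., 375.])] A outer [153. 289.]
B tip 24 [array([221., 381.]), array([283., 365.]), array([205., 356.])] A outer [152. 271.]
[1.13287852e-01 9.93560855e-01 1.32051487e-03 9.72352580e-04] [1.62476931 1.60647935 0.24270812] [-7.08855434  4.71454509 26.24312113] [-0.355  0.418  0.445  1.89  -0.232  0.882  1.548]
```

Tip height is 24–25 mm as modelled and the foot is clearly raised, so the clip is near the end of its travel. I'll ease up about 3 mm.

Emit:
{"op": "carry_out", "data": {
  "commands": [
    [[0,0,-0.07,0,0,0],[0,0,0,0,0,0],[0,0,0,0,0,0]]
  ]
}}

```text
clock: 4.85
position: [0.5485, -0.0559, 0.02]
ee_rot: [0.113, 0.994, 0.001, 0.001]
ft_force: [-2.2, 2.8, 8.4]
grip_width: 0.614
grasp_force: 4.8
```

The spring force is 8 N and the clip is well open. Now push.

Emit:
{"op": "carry_out", "data": {
  "commands": [
    [[-0.1,0,0,0,0,0],[-0.1,0,0,0,0,0],[-0.1,0,0,0,0,0],[-0.1,0,0,0,0,0],[-0.1,0,0,0,0,0],[-0.1,0,0,0,0,0],[-0.1,0,0,0,0,0],[-0.1,0,0,0,0,0],[0,0,0,0,0,0]]
  ]
}}

```text
clock: 5.6
position: [0.5786, -0.0633, 0.0192]
ee_rot: [0.113, 0.994, 0.001, -0.001]
ft_force: [-3.6, 3.3, 8.8]
grip_width: 0.61
grasp_force: 4.9
```

```bash
cat > st.py <<'E'
from h import *
import sys
yaw=np.radians(-14);ex=np.array([np.cos(yaw),np.sin(yaw)]);ey=np.array([-ex[1],ex[0]]);o=np.array([.6182,-.1044])
s=get_obs();E=np.array([ex,ey]);print('xy',(E@(s['position'][:2]-o)*1e3).round(1),'z',s['position'][2].round(4),'Fxy',(E@s['ft_force'][:2]).round(1),'Fz',s['ft_force'][2].round(1))
if len(sys.argv)>1:
    b=camera('scene')[:,:,::-1];cv2.imwrite(f'pics/{sys.argv[1]}.png',cv2.resize(b[240:340,280:440],(800,500),interpolation=cv2.INTER_CUBIC))
E
python3 st.py
```

```text
xy [-48.4  30.3] z 0.0192 Fxy [-4.2  2.3] Fz 8.8
```

Emit:
{"op": "carry_out", "data": {
  "commands": [
    [[-0.1,0,-0.01,0,0,0],[-0.1,0,-0.01,0,0,0],[-0.1,0,0,0,0,0],[-0.1,0,0,0,0,0],[-0.1,0,0,0,0,0],[-0.1,0,0,0,0,0],[-0.1,0,0,0,0,0],[0,0,0,0,0,0]]
  ]
}}

```text
clock: 6.27
position: [0.6058, -0.0698, 0.02]
ee_rot: [0.113, 0.994, 0.001, -0.001]
ft_force: [-3.5, 2.5, 9.4]
grip_width: 0.609
grasp_force: 4.5
```

```bash
python3 st.py s4
```

```text
xy [-20.4  30.5] z 0.02 Fxy [-4.   1.6] Fz 9.4
```

View pics/s4.png

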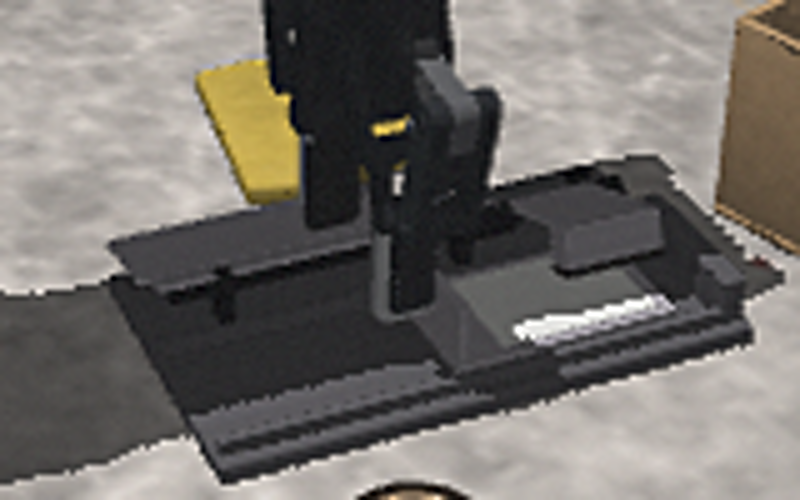

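The plate has entered under the raised foot, with its tail corner at about (455,375) and roughly 13 mm to go. I'll continue slowly to the stop.

Emit:
{"op": "carry_out", "data": {
  "commands": [
    [[-0.08,0,0,0,0,0],[-0.08,0,0,0,0,0],[-0.08,0,0,0,0,0],[0,0,0,0,0,0]]
  ]
}}

```text
clock: 6.65
position: [0.6151, -0.072, 0.02]
ee_rot: [0.113, 0.994, 0.0, -0.001]
ft_force: [-4.8, 3.0, 9.2]
grip_width: 0.611
grasp_force: 4.5
```

Emit:
{"op": "carry_out", "data": {
  "commands": [
    [[-0.05,0,0,0,0,0],[0,0,0,0,0,0],[0,0,0,0,0,0]]
  ]
}}

```text
clock: 6.9
position: [0.6166, -0.0723, 0.0199]
ee_rot: [0.113, 0.994, 0.001, -0.001]
ft_force: [-5.2, 2.7, 7.8]
grip_width: 0.609
grasp_force: 4.4
```

Emit:
{"op": "carry_out", "data": {
  "commands": [
    [[-0.04,0,0,0,0,0],[0,0,0,0,0,0],[0,0,0,0,0,0]]
  ]
}}

```text
clock: 7.15
position: [0.6181, -0.0727, 0.0199]
ee_rot: [0.113, 0.994, 0.001, -0.001]
ft_force: [-6.1, 2.7, 7.8]
grip_width: 0.61
grasp_force: 4.4
```

```bash
python3 st.py
```

```text
xy [-7.7 30.8] z 0.0199 Fxy [-6.5  1.1] Fz 7.8
```

Emit:
{"op": "carry_out", "data": {
  "commands": [
    [[-0.03,0,0,0,0,0],[0,0,0,0,0,0],[0,0,0,0,0,0]]
  ]
}}

```text
clock: 7.4
position: [0.6187, -0.0728, 0.0198]
ee_rot: [0.114, 0.994, 0.001, -0.002]
ft_force: [-8.7, 3.2, 10.0]
grip_width: 0.612
grasp_force: 6.4
```

Emit:
{"op": "carry_out", "data": {
  "commands": [
    [[-0.03,0,0,0,0,0],[0,0,0,0,0,0],[0,0,0,0,0,0]]
  ]
}}

```text
clock: 7.65
position: [0.6189, -0.0728, 0.0198]
ee_rot: [0.114, 0.994, 0.001, -0.003]
ft_force: [-13.4, 4.5, 15.5]
grip_width: 0.614
grasp_force: 10.0
```

Emit:
{"op": "carry_out", "data": {
  "commands": [
    [[-0.03,0,0,0,0,0],[0,0,0,0,0,0],[0,0,0,0,0,0]]
  ]
}}

```text
clock: 7.9
position: [0.6189, -0.0729, 0.0196]
ee_rot: [0.114, 0.994, 0.001, -0.004]
ft_force: [-18.7, 6.4, 17.0]
grip_width: 0.612
grasp_force: 11.8
```

The plate is against the stop: force is rising while the position stays put, at the predicted place. I'll back off the tail with the pad still pressed, then lift.

Emit:
{"op": "carry_out", "data": {
  "commands": [
    [[0.05,0,0,0,0,0],[0.1,0,0,0,0,0],[0.1,0,0,0,0,0],[0,0,0,0,0,0],[0,0,-0.05,0,0,0],[0,0,-0.05,0,0,0],[0,0,-0.1,0,0,0],[0,0,-0.1,0,0,0],[0,0,-0.3,0,0,0],[0,0,-0.5,0,0,0],[0,0,-0.8,0,0,0],[0,0,-0.8,0,0,0],[0,0,-0.8,0,0,0],[0.5,0,-0.8,0,0,0],[0.8,0,0,0,0,0],[0.8,0,0,0,0,0],[0,0,0,0,0,0],[0,0,0,0,0,0]]
  ]
}}

```text
clock: 9.4
position: [0.5297, -0.0526, 0.1926]
ee_rot: [0.113, 0.994, 0.001, 0.0]
ft_force: [1.3, 0.4, -0.3]
grip_width: 0.614
grasp_force: 0.0
```

```bash
python3 st.py s5
python3 - <<'E'
from h import *
import pickle
p=camera_params('wrist');cv2.imwrite('pics/w5.png',camera('wrist')[:,:,::-1]);pickle.dump(p,open('w5.pkl','wb'))
a=cv2.imread('pics/s5.png');b=cv2.imread('pics/w5.png')
cv2.imwrite('pics/c5.png',np.vstack([cv2.resize(a,(480,300)),cv2.resize(cv2.convertScaleAbs(b[90:310,170:490],alpha=1.6),(480,300))]))
yaw=np.radians(-14);ex=np.array([np.cos(yaw),np.sin(yaw)]);ey=np.array([-ex[1],ex[0]]);o=np.array([.6182,-.1044])
for n,X in dict(tailtop=(4,0,36),stop=(88,0,26),patchside=(46,-24,14)).items():print(n,((proj(p,[*(o+ex*X[0]/1e3+ey*X[1]/1e3),X[2]/1e3])-[170,90])*[1.5,300/220]+[0,300]).round())
E
```

```text
xy [-98.4  28.9] z 0.1926 Fxy [1.1 0.7] Fz -0.3
tailtop [177. 623.]
stop [180. 712.]
patchside [146. 655.]
```

View pics/c5.png

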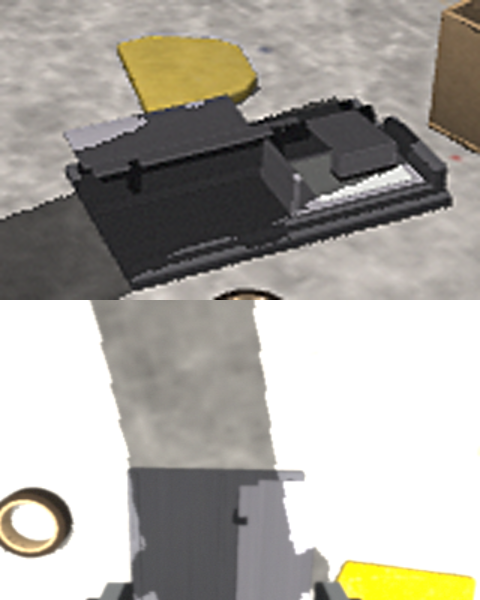

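The top panel shows the foot down on the plate, the plate reaching the stop, and the tape and spreader undisturbed. One numeric check of the tail before handing in.

Run:
```python
from h import *
yaw=np.radians(-14);ex=np.array([np.cos(yaw),np.sin(yaw)]);ey=np.array([-ex[1],ex[0]]);o=np.array([.6182,-.1044])
p=camera_params('scene')
q=lambda x,y,z:((proj(p,[*(o+ex*x/1e3+ey*y/1e3),z/1e3])-[280,240])*5).round()
for x in(-2,1,4):print(x,q(x,-22,36),q(x,22,36))
a=cv2.imread('pics/s5.png')[200:400,400:720];cv2.imwrite('pics/s5z.png',cv2.resize(a,(800,500),interpolation=cv2.INTER_CUBIC))
```

```text
-2 [481. 310.] [423. 239.]
1 [489. 307.] [431. 237.]
4 [497. 305.] [438. 235.]
```

View pics/s5z.png

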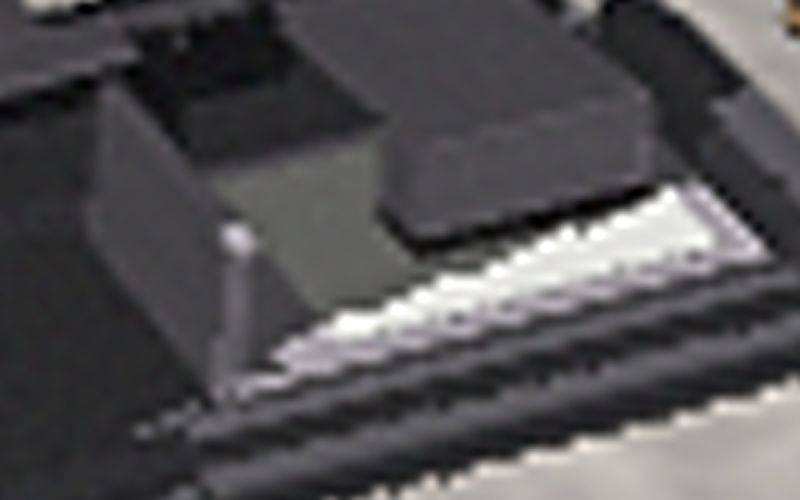

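The tail top is at (442,234) and (493,295) in the scene crop, which matches the home position to within about 2 mm.

```bash
python3 -c "
from workcell import *
print(hand_in())"
```

```text
the job is handed in; nothing more can be done
None
```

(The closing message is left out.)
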